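# Clamp the engraving plaque with the holder's thumbwheel

### The arm

A 6-joint arm with a two-finger parallel gripper is mounted at the origin on the work surface. World frame = base frame: x ahead of the robot, y to its left, z up, the work surface at z = 0. Lengths are in m, angles in rad, forces in N, time in s.
With the tool pointing down it reaches from about 0.3 to 0.875 m from the base axis. Payload 6.4 kg.
Tool frame: the origin (TCP) lies midway between the tips of the shut fingers; the grasp point (between the pads) lies 19 mm behind it (grasp_offset is the distance from the TCP to the grasp point, in m); z points along the fingers, y is the line along which they close (so a half turn about z gives the same grasp; the last joint's range is limited). The gripper opens to 85 mm and grips with 20 to 120 N. Pads are 22 mm wide; open, the fingers measure 114 mm over their backs; the gripper's body (76 mm by 85 mm) begins 54 mm behind the grasp point. The pads swing forward as they close: fully open they stand 13 mm farther back than shut.
Start: joints at [1.087, 0.181, 1.607, -0, 1.354, -0.206], TCP at [0.158, 0.553, 0.231] pointing down, gripper open.
Joint ranges: [-2.99, 2.99], [-0.89, 2.07], [0.3, 2.58], [-1.14, 4.28], [0, 2.63], [-3.12, 3.12]. Speed limits (rad/s): [2.57, 2.57, 3.01, 3.14, 3.14, 3.14].

### API

Orientations are given as a unit quaternion [w, x, y, z].
In Python, from bench import * gives the robot as it stands. The module is installed in compiled form; this text tells all that it offers.
- The arm moves only by the tool servo_tool, never from a script. Its argument "commands" is text: rows parted by semicolons, each of 7 numbers parted by spaces: the turn, a rotation vector about the tool's x, y, z in rad, then the shift along the tool's x, y, z in mm, then the opening, from 0 (shut) to 1 (fully open). In form: wx wy wz dx dy dz claw; .... A call has 1 to 5 rows; each row shifts and turns the commanded pose from where the row before left it, along the tool's axes as they then stand; what a row does not reach is not made up. A row lasts 1/8 s, in which the tool goes at most 62.5 mm and 10.7 degrees, less where a joint would pass 70% of its speed; a pose out of reach is approached as far as the arm can. A call with a gripper value outside its range is refused whole. The fingers move at their own pace and stop on an object; the grip force is fixed at half the most. Time passes only in rows, so rows that do not move let the fingers close. It gives the time, the measured TCP pose, the force, the opening and the grip force at its end, in the units of the state.
- get_obs(): the state, without advancing time (a new reading comes with each control period).
- camera(name): name is "scene" or "top"; returns the picture (420x560x3 uint8, blue, green, red); there is no depth.
- calibration(name): a dict with "fx", "fy", "cx", "cy" (pixels), "k1" (the pictures are not rectified: a ray, as slopes to the right and down, at radius r is drawn at 1 + k1 r^2 times it, then the intrinsics apply), "R" (3x3) and "t" (3): a world point X has camera coordinates R X + t. Camera axes: x right, y down, z forward; pixel columns grow to the right and rows downward; lengths in m; the calibration is good to about 2 mm. A picture is of the moment at which its call begins. calibration takes no time and is no camera call.
- hand_in(): hands the job in; it is judged then, once.
The state is a dict: "time_s": time; "q": joint angles; "dq": joint speeds; "joint_efforts": joint torques, N m; "eef_pos": TCP position; "eef_rot": TCP orientation; "wrist_force": force on the tool from outside, world axes, zero at the start; "torque": the same for the moment, N m; "opening": opening from 0.0 (shut) to 1.0 (fully open); "grasp_force": force on a finger pad.
Only numpy, scipy, OpenCV 4.12 (cv2) and the standard library are available. Lean on these libraries where they do the work, as an engineer would, in place of code of your own. Each camera call takes 0.05 s, during which the arm holds its last target. There are 200 camera calls.

### The job

One of the two plaque holders on the engraver's bench has a plaque lying between its jaws. Roll that holder's recessed thumbwheel with a fingertip, pushing its exposed rim towards the jaws, until the sliding jaw has closed fully and the plaque is held between both jaws with no gap. Move the jaw by the wheel only: do not push the jaw or the plaque with the robot, and leave the empty holder's jaw where it is.

Things in the scene. Friction and masses are not known exactly. Their poses are not given: they have to be found in the camera images.
- wheel_top (a point): Top of the wheel's rim (fixed to the holder), 69 mm above the bench, 11 over the block's flat top. x: from wheel to jaws, z up. Black ribbed rubber-rimmed wheel, radius 28, 14 wide, axle along y, does not sink. A tip pressed on it with 4 to 15 N and drawn level towards +x, up to 17 mm each side of the top, turns it by friction; the jaw moves equally far and stays put. Strokes may be repeated.
- jaw: Sliding jaw of that holder: steel bar 14 (x) x 54 x 18 mm high on the block's top. Origin: bottom centre of its clamping face; axes as wheel_top. Face starts 85 to 97 mm along x from wheel_top (bar behind it, towards the wheel); fixed jaw's face at 149; closed on the plaque at 113. Drag about 1.5 N. Holder: fixed grey steel block 220 x 70 x 58 mm high, from 45 behind wheel_top to 175 ahead.
- plaque: Loose dark steel plaque 36 x 36 x 8 mm with a thin square brass line on top, flat on the holder's top between the jaws, a few mm off each and up to 5 degrees askew. Origin: centre of its underside. The jaw pushes it along and squares it against the fixed jaw.
- spare_jaw: Sliding jaw of the other, empty holder, which is identical to the first; same size, origin and axes as jaw. Not to be moved.

How it is judged:
At the end, for the whole second after the job is handed in: The sliding jaw's face is within 4 mm of its closed place on the plaque; the plaque lies flat on the holder between the jaws, within 4 mm of the clamped place along the holder and 12 mm of its centre line, and all is at rest (x of jaw in the frame of wheel_top above 0.109 m and x of plaque in the frame of wheel_top between 0.127 and 0.135 m and y of plaque in the frame of wheel_top between -0.012 and 0.012 m and z of plaque in the frame of wheel_top below -0.007 m and angle between plaque's own z axis and vertical below 0.12 rad and linear speed of each of plaque, jaw below 0.01 m/s); the robot touches nothing.
It fails at once if the robot pushes the sliding jaw directly (contact force between any of the fingers, the arm and jaw above 2 N).
It fails at once if the robot pushes the plaque directly (contact force between any of the fingers, the arm and plaque above 2 N).
It fails at once if the empty holder's jaw is moved (more than 6 mm) (distance of spare_jaw from where it was at the start of the episode above 0.006 m).
It also fails if it takes over 35 s, if anything falls off the work surface, if the arm or the gripper's body presses on something with over 40 N, if the wrist force passes 120 N, or if a joint passes its speed limit or range.

## Working session

There is one attempt and no reset: what is moved stays moved. The work goes in short steps, Python scripts to look and compute and a tool call to move; the robot and the scene stay as the last step left them, time stands still between calls to the robot, and variables do not carry over. Pictures are saved under pics/ and viewed, at most 10 in all, crops included, and the job is handed in when it is done.

Besides the shell and the picture viewer there is one more tool, called after ">>>" as name(argument=value, ...) on one line, values as JSON. servo_tool: Moves the arm, as the interface text tells. Its arguments: {"type":"object","properties":{"commands":{"type":"string"}},"required":["commands"]}

```bash
mkdir -p pics; python3 - <<'E'
from bench import *
import cv2
o=get_obs();print(o)
for n in("scene","top"):
    cv2.imwrite(f"pics/{n}0.png",camera(n));c=calibration(n);print(n,c)
E
```

```text
{'time_s': 0.0, 'q': array([ 1.08673893e+00,  1.81522877e-01,  1.60803544e+00, -2.57586066e-05,
        1.35378268e+00, -2.06271802e-01]), 'dq': array([ 0.00035813, -0.00020639, -0.00046486, -0.00041903, -0.00026719,
        0.0014812 ]), 'joint_efforts': array([ 1.02341608e-03, -4.44872940e+01, -3.51340914e+01,  3.44949285e-05,
        9.02920176e-03,  1.37134199e-05]), 'eef_pos': array([0.15738906, 0.55245695, 0.23038111]), 'eef_rot': array([-2.83942965e-04,  1.38443848e-01,  9.90369899e-01, -8.26863994e-04]), 'wrist_force': array([-0.44522041,  0.34504559,  0.10108978]), 'torque': array([ 0.00619874,  0.0639387 , -0.00418457]), 'grasp_force': 0.0, 'opening': 1.0030171021312435}
scene {'fx': 443.51151472815314, 'fy': 443.51151472815314, 'cx': 289.4243120592562, 'cy': 211.03276669930693, 'k1': -0.10733006482278573, 'R': array([[-0.77714706,  0.62930863,  0.0036175 ],
       [ 0.53380822,  0.66223416, -0.52582763],
       [-0.3333035 , -0.40671435, -0.85058346]]), 't': array([ 0.43419247, -0.24862163,  1.06222982])}
top {'fx': 437.0437010099509, 'fy': 437.0437010099509, 'cx': 276.6020256631831, 'cy': 205.92694771667217, 'k1': -0.13106754384669908, 'R': array([[ 0.01109287, -0.99991754, -0.00646948],
       [-0.98864038, -0.00999748, -0.14996752],
       [ 0.14989048,  0.00805956, -0.98866976]]), 't': array([-0.02497949,  0.58472994,  0.74835919])}
```

View pics/top0.png

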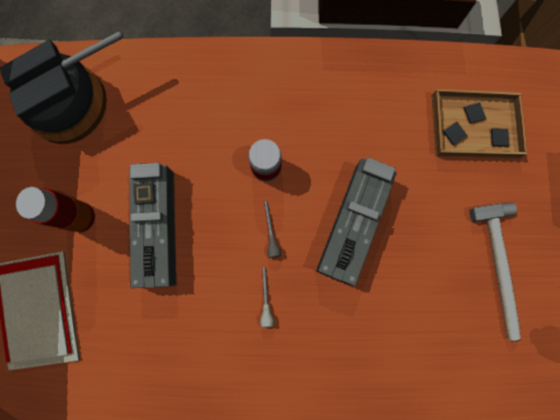

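View pics/scene0.png

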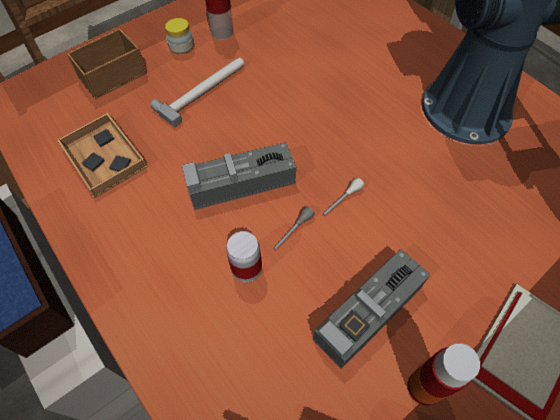

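The top view shows the plaque (brass square, about px (144,193)) in the left holder, with its wheel at about (148,261). In the scene view they are at (354,325) and (400,275). The right holder is empty.

```bash
cat > h.py <<'E'
import numpy as np,cv2
from bench import *
def ray(n,px):
    c=calibration(n);K=np.array([[c['fx'],0,c['cx']],[0,c['fy'],c['cy']],[0,0,1]])
    u=cv2.undistortPoints(np.array(px,float).reshape(-1,1,2),K,np.array([c['k1'],0,0,0.]))[:,0]
    d=np.c_[u,np.ones(len(u))]@c['R'];return -c['R'].T@c['t'],d
def plane(n,px,z):
    o,d=ray(n,px);return o+d*((z-o[2])/d[:,2])[:,None]
def pix(n,X):
    c=calibration(n);K=np.array([[c['fx'],0,c['cx']],[0,c['fy'],c['cy']],[0,0,1]])
    return cv2.projectPoints(np.array(X,float).reshape(-1,1,3),cv2.Rodrigues(c['R'])[0],c['t'],K,np.array([c['k1'],0,0,0.]))[0][:,0]
E
python3 - <<'E'
from h import *
a=cv2.imread('pics/top0.png')[155:295,120:185];b=cv2.imread('pics/scene0.png')[240:370,305:435]
cv2.imwrite('pics/crop.png',np.hstack([cv2.resize(a,(260,560),interpolation=2),cv2.resize(b,(520,520),interpolation=2)if 0 else cv2.copyMakeBorder(cv2.resize(b,(520,520),interpolation=2),0,40,0,0,0)]))
E
```

```text
(no output)
```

View pics/crop.png

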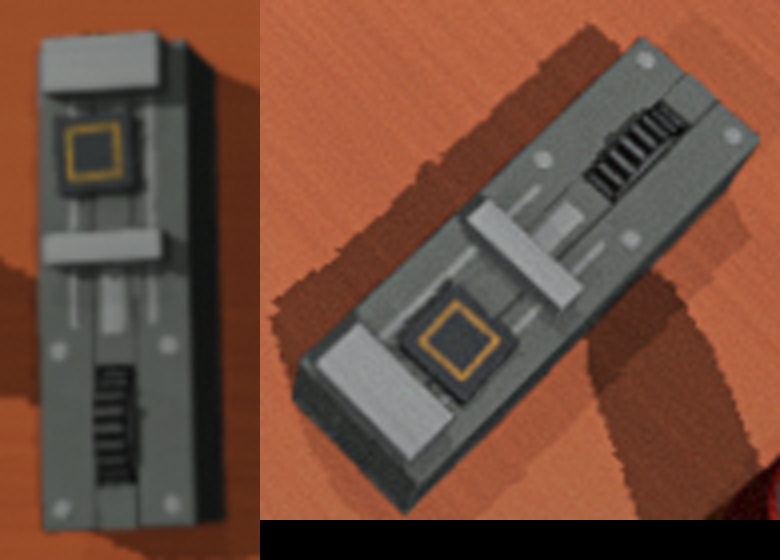

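The crop shows the four screws, the wheel and the rear corners of the block's top clearly, in both views. I'll measure these at z = 0.058.

```bash
python3 - <<'E'
from h import *
np.set_printoptions(precision=4,suppress=True)
T=np.array([[61,508],[173,503],[58,350],[168,344],[45,530],[195,522]])/4.+[120,155]
S=(np.array([[645,60],[733,135],[543,158],[631,238],[645,38],[760,137]])-[260,0])/4.+[305,240]
for n,P in(("top",T),("scene",S)):
    X=plane(n,P,.058);print(n,X[:,:2].tolist())
    ax=(X[2]+X[3]-X[0]-X[1])[:2];ax/=np.linalg.norm(ax)
    rear=(X[4]+X[5])[:2]/2
    print('yaw',np.degrees(np.arctan2(ax[1],ax[0])),'screwc',X[:4,:2].mean(0),'rearmid',rear,'top',rear+.045*ax,'width',np.linalg.norm(X[4]-X[5]))
w=plane("top",np.array([[114,365],[114,485],[95,425],[135,425]])/4.+[120,155],.062);print('wheel top',w)
w=plane("scene",(np.array([[[636,150]]])[0]-[260,0])/4.+[305,240],.066);print('wheel sc',w)
for n,p in(("top",[[103/4+120,248/4+155]]),("scene",[[305+265/4,240+252/4]])):print('jaw topc',plane(n,p,.076))
E
```

```text
top [[0.44411869566997764, 0.22980500788241714], [0.447575835974915, 0.1792154325160606], [0.5140967913050056, 0.23458983440439396], [0.5176403424439093, 0.18438842495511412], [0.4342528908859969, 0.23668606706463807], [0.43950964879942456, 0.16905085569154046]]
yaw 4.06720771731758 screwc [0.4809 0.207 ] rearmid [0.4369 0.2029] top [0.4818 0.2061] width 0.06783918720948812
scene [[0.44673225647252185, 0.18067616708000617], [0.4429812714441414, 0.23113177789116615], [0.5159495803508779, 0.18526215464855927], [0.5125912262208827, 0.23555073981939542], [0.4386738825185136, 0.17298941349946767], [0.43433262830879094, 0.2395057226436827]]
yaw 3.7112578450675953 screwc [0.4796 0.2082] rearmid [0.4365 0.2062] top [0.4814 0.2092] width 0.06665782677437225
wheel top [[0.5077 0.2073 0.062 ]
 [0.4549 0.2049 0.062 ]
 [0.481  0.2147 0.062 ]
 [0.4814 0.1966 0.062 ]]
wheel sc [[0.4854 0.2099 0.066 ]]
jaw topc [[0.5581 0.2106 0.076 ]]
jaw topc [[0.5589 0.214  0.076 ]]
```

>>> servo_tool(commands="0 0 -0.173 0 0 0 0; 0 0 -0.173 0 0 0 0; 0 0 0 -28 -36 5 0; 0 0 0 -28 -36 5 0; 0 0 0 -28 -36 5 0")

```text
time_s: 0.72
eef_pos: [0.2493, 0.4497, 0.2157]
eef_rot: [-0.0, -0.034, 0.999, -0.0]
wrist_force: [0.5, -0.1, -0.5]
opening: 0.003
grasp_force: 0.0
```

>>> servo_tool(commands="0 0 0 -28 -36 10 0; 0 0 0 -28 -36 10 0; 0 0 0 -28 -36 10 0; 0 0 0 -28 -36 10 0; 0 0 0 -28 -36 10 0")

```text
time_s: 1.35
eef_pos: [0.4014, 0.2796, 0.1658]
eef_rot: [-0.0, -0.034, 0.999, -0.0]
wrist_force: [0.7, 0.4, 1.0]
opening: -0.0
grasp_force: 0.0
```

>>> servo_tool(commands="0 0 0 -28 -36 20 0; 0 0 0 -28 -36 20 0; 0 0 0 0 0 0 0")

```text
time_s: 1.72
eef_pos: [0.4619, 0.2104, 0.1245]
eef_rot: [-0.002, -0.032, 0.999, -0.0]
wrist_force: [0.1, -0.3, 0.6]
opening: 0.0
grasp_force: 0.0
```

>>> servo_tool(commands="0 0 0 -7 -4 25 0; 0 0 0 0 0 22 0; 0 0 0 0 0 0 0; 0 0 0 0 0 0 0")

```text
time_s: 2.22
eef_pos: [0.4689, 0.21, 0.0802]
eef_rot: [0.0, -0.034, 0.999, 0.0]
wrist_force: [0.0, -0.2, -0.1]
opening: -0.002
grasp_force: 0.0
```

```bash
python3 - <<'E'
from h import *
a=cv2.resize(camera("top")[150:295,90:230],None,fx=3.5,fy=3.5)[:500,:400];b=cv2.resize(camera("scene")[230:360,305:435],(400,400))
cv2.imwrite('pics/c1.png',np.hstack([cv2.resize(a,(400,500)),cv2.copyMakeBorder(b,0,100,0,0,0)]))
E
```

```text
(no output)
```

View pics/c1.png

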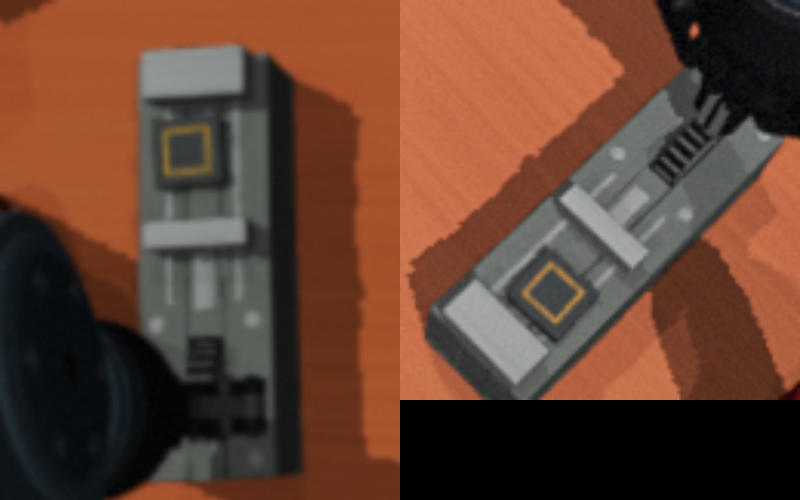

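```bash
python3 - <<'E'
from h import *
o=get_obs();p=o['eef_pos'];print(p)
for z in(0,.02,.04,.08):
  P=[p+[0,0,z]]
  print(z,(pix("top",P)-[90,150])*3.5,(pix("scene",P)-[305,230])*400/130+[400,0])
E
```

```text
[0.46942786 0.20993497 0.08054111]
0 [[185.04680507 412.1910588 ]] [[714.80196501 118.95210394]]
0.02 [[172.28744151 411.70557664]] [[723.30794067 103.70403753]]
0.04 [[158.83989977 411.18850418]] [[732.20113391  87.72971877]]
0.08 [[129.64988905 410.04677182]] [[751.25484939  53.39320396]]
```

The pictures show the shut fingertips over the rear of the wheel. The dark shape at (230,400) is mostly shadow. I'll move 3 mm sideways onto the centre line and then descend.

>>> servo_tool(commands="0 0 0 0 -3.5 4 0; 0 0 0 0 0 4 0; 0 0 0 0 0 0 0; 0 0 0 0 0 1 0; 0 0 0 0 0 0 0")

```text
time_s: 2.95
eef_pos: [0.469, 0.2059, 0.0702]
eef_rot: [-0.0, -0.034, 0.999, -0.0]
wrist_force: [0.5, -0.6, 0.3]
opening: 0.002
grasp_force: 0.0
```

>>> servo_tool(commands="0 0 0 0 0 1 0; 0 0 0 0 0 1 0; 0 0 0 0 0 0 0; 0 0 0 0 0 0 0")

```text
time_s: 3.45
eef_pos: [0.4692, 0.2059, 0.0685]
eef_rot: [0.0, -0.034, 0.999, 0.0]
wrist_force: [-1.3, 0.5, 3.4]
opening: -0.002
grasp_force: 1.9
```

>>> servo_tool(commands="0 0 0 0 0 1 0; 0 0 0 0 0 0 0; 0 0 0 0 0 0 0")

```text
time_s: 3.82
eef_pos: [0.4698, 0.206, 0.0684]
eef_rot: [0.001, -0.034, 0.999, 0.0]
wrist_force: [-2.6, -0.7, 10.3]
opening: -0.002
grasp_force: 5.2
```

>>> servo_tool(commands="0 0 0 -3 0 0 0; 0 0 0 -3 0 0 0; 0 0 0 -3 0 0 0")

```text
time_s: 4.2
eef_pos: [0.4796, 0.2066, 0.0688]
eef_rot: [0.002, -0.034, 0.999, 0.0]
wrist_force: [-2.1, -1.0, 10.7]
opening: 0.002
grasp_force: 5.5
```

>>> servo_tool(commands="0 0 0 -3 0 0 0; 0 0 0 -3 0 0 0; 0 0 0 -3 0 0 0; 0 0 0 -3 0 0 0; 0 0 0 -3 0 0 0")

```text
time_s: 4.82
eef_pos: [0.4941, 0.2076, 0.0683]
eef_rot: [0.001, -0.034, 0.999, 0.0]
wrist_force: [-1.0, -1.1, 5.9]
opening: -0.001
grasp_force: 2.7
```

```bash
python3 - <<'E'
from h import *
print(get_obs()['wrist_force'])
a=cv2.resize(camera("top")[150:295,90:230],None,fx=3.5,fy=3.5)[:500,:400];b=cv2.resize(camera("scene")[230:360,305:435],(400,400))
cv2.imwrite('pics/c2.png',np.hstack([cv2.resize(a,(400,500)),cv2.copyMakeBorder(b,0,100,0,0,0)]))
E
```

```text
[-1.04037213 -1.06685026  5.90212584]
```

View pics/c2.png

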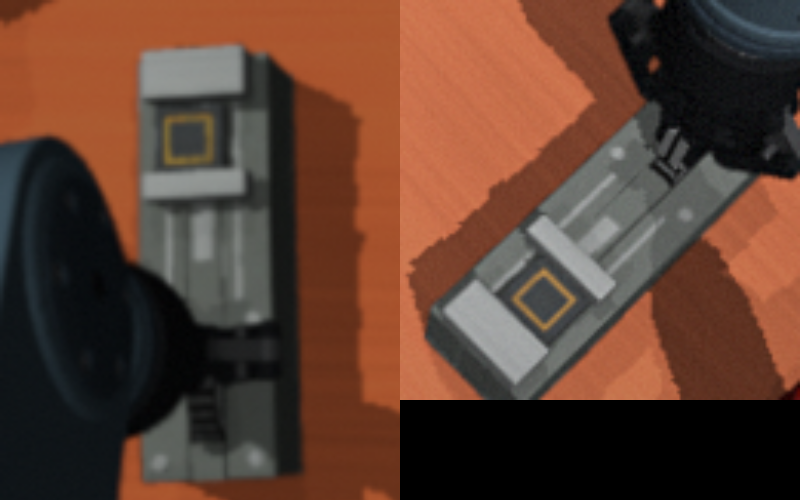

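The jaw moved about 24 mm and now touches the plaque, with only a few mm left to close. I'll lift, go back and make a second stroke.

>>> servo_tool(commands="0 0 0 0 0 -8 0; 0 0 0 12 0 0 0; 0 0 0 12 0 0 0; 0 0 0 0 0 6 0; 0 0 0 0 0 0 0")

```text
time_s: 5.55
eef_pos: [0.4684, 0.2059, 0.0687]
eef_rot: [-0.001, -0.034, 0.999, -0.0]
wrist_force: [1.0, -0.5, 0.4]
opening: 0.001
grasp_force: 0.0
```

>>> servo_tool(commands="0 0 0 0 0 1 0; 0 0 0 0 0 1 0; 0 0 0 0 0 0 0; 0 0 0 0 0 0 0")

```text
time_s: 6.05
eef_pos: [0.47, 0.206, 0.0684]
eef_rot: [0.001, -0.034, 0.999, 0.0]
wrist_force: [-3.3, -1.1, 9.8]
opening: 0.003
grasp_force: 4.9
```

>>> servo_tool(commands="0 0 0 -2 0 0 0; 0 0 0 -2 0 0 0; 0 0 0 0 0 0 0")

```text
time_s: 6.42
eef_pos: [0.4712, 0.2061, 0.0683]
eef_rot: [-0.003, -0.034, 0.999, -0.0]
wrist_force: [-13.8, -1.7, 22.3]
opening: -0.002
grasp_force: 10.9
```

>>> servo_tool(commands="0 0 0 -2 0 0 0; 0 0 0 -1 0 0 0; 0 0 0 0 0 0 0")

```text
time_s: 6.8
eef_pos: [0.4715, 0.2061, 0.0682]
eef_rot: [-0.005, -0.035, 0.999, -0.001]
wrist_force: [-23.5, -3.0, 30.5]
opening: 0.001
grasp_force: 15.9
```

The tip is blocked with a high force towards the rear, so the jaw looks fully closed. I'll ease off, lift clear and check.

>>> servo_tool(commands="0 0 0 4 0 0 0; 0 0 0 0 0 -5 0; 0 0 0 0 0 -30 0; 0 0 0 30 0 -40 0; 0 0 0 40 0 -30 0")

```text
time_s: 7.42
eef_pos: [0.403, 0.2012, 0.174]
eef_rot: [0.001, -0.034, 0.999, 0.0]
wrist_force: [0.7, 0.6, 0.1]
opening: -0.004
grasp_force: 0.0
```

>>> servo_tool(commands="0 0 0 0 0 0 0; 0 0 0 0 0 0 0")

```text
time_s: 7.68
eef_pos: [0.4029, 0.2013, 0.1723]
eef_rot: [0.001, -0.034, 0.999, 0.0]
wrist_force: [-0.1, -0.2, 0.9]
opening: -0.003
grasp_force: 0.0
```

```bash
python3 - <<'E'
from h import *
A=camera("top");cv2.imwrite('pics/t3.png',A);B=camera("scene")
cv2.imwrite('pics/c3.png',np.hstack([cv2.resize(A[155:225,120:185],None,fx=6,fy=6,interpolation=2),cv2.resize(B[290:360,325:385],None,fx=6,fy=6,interpolation=2)]))
h=cv2.cvtColor(A,cv2.COLOR_BGR2HSV)
w=np.array([.481,.207]);R=np.array([[.9977,.068],[-.068,.9977]])
for f in('pics/top0.png','pics/t3.png'):
  g=cv2.imread(f)[180:225,135:153].max(1) if 0 else cv2.imread(f).astype(int)
  m=((g[...,2]-g[...,0])>25)&(g[...,1]<140)
  s=np.zeros(m.shape,bool);s[170:212,133:158]=1
  ys,xs=np.nonzero(m&s);c=plane("top",[[xs.mean(),ys.mean()]],.066)[0,:2];print(f,len(xs),'plaque in holder',R@(c-w))
E
```

```text
pics/top0.png 119 plaque in holder [0.12265865 0.00623183]
pics/t3.png 115 plaque in holder [0.13125319 0.00461656]
```

View pics/c3.png

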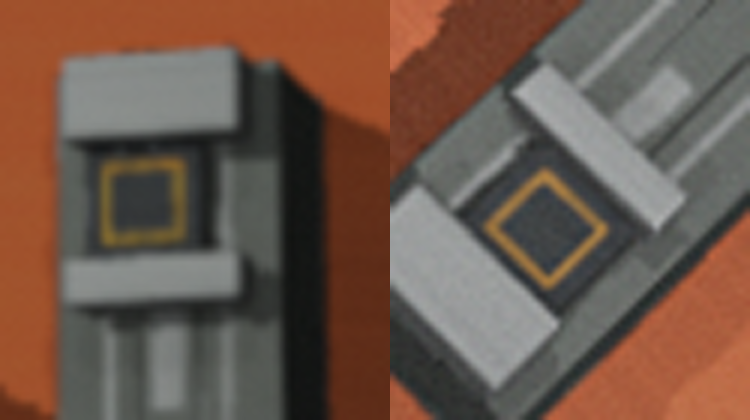

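The plaque is square between both jaws with no gap. It measures x = 0.131 m and y = 0.005 m in the wheel frame, and the clamped place is 0.131.

```bash
python3 -c "
from bench import *
print(hand_in())"
```

```text
the job is handed in; nothing more can be done
None
```

I closed the jaw using only the wheel, the plaque is held square between both jaws with no visible gap, and the job is handed in; the hand-in gave no verdict.

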